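Clamp a heatsink in a bonding press with the small inner knob of its coaxial head

ROBOT

A 7-joint arm with a two-finger parallel gripper is mounted at the origin on a cart in front of the work surface, level with it; the furniture and walls round the work are solid. World frame = base frame: x ahead of the robot, y to its left, z up, the work surface at z = 0. Lengths are in m, angles in rad, forces in N, time in s.
With the tool pointing down it reaches from about 0.425 to 0.925 m from the base axis. Payload 6.8 kg.
Tool frame: the origin (TCP) lies at the very end of the fingers, on their centre line; the grasp point (between the pads) lies 19 mm behind it; z points along the fingers, y is the direction in which the jaws open and shut (so a half turn about z gives the same grasp; the last joint's range is limited). The gripper opens to 85 mm and grips with 20 to 120 N. Pads are 22 mm wide; open, the fingers measure 114 mm over their backs; the gripper's body (76 mm by 85 mm) begins 54 mm behind the grasp point. The pads swing forward as they close: fully open they stand 13 mm farther back than shut.
Start: joints at [-1.397, 0.477, 0.022, 1.555, -0.011, 1.109, -0.083], TCP at [0.188, 0.648, 0.231] pointing down, gripper open.
Joint ranges: [-2.96, 2.96], [-0.34, 2.1], [-1.41, 1.46], [0.24, 2.44], [-1.37, 4.51], [0.17, 1.92], [-2.96, 2.96]. Speed limits (rad/s): [2.39, 2.39, 3.14, 3.14, 3.14, 3.14, 3.14].

INTERFACE

Orientations are given as a unit quaternion [w, x, y, z].
In Python, from station import bot gives the robot as it stands.
- The arm moves only by the tool step_arm, never from a script. Its argument "rows" is one flat list of numbers, 5 for each row, row after row: the shift along the world's x, y, z in mm, then the turn about the world's z in rad, then the opening, from 0 (shut) to 1 (fully open). In form: [x, y, z, spin, jaw, x, y, z, spin, jaw, ...]. A call has 1 to 12 rows; each row shifts and turns the commanded pose from where the row before left it; what a row does not reach is not made up. A row lasts 1/10 s, in which the tool goes at most 50 mm and 8.59 degrees, less where a joint would pass 70% of its speed; a pose out of reach is approached as far as the arm can. A call is refused whole if a number of a shift passes 50 or a number of a turn 0.15, either way. A call with a gripper value outside its range is refused whole. The fingers move at their own pace and stop on an object; "squeeze" is the grip in N (left out, the last holds). Time passes only in rows, so rows that do not move let the fingers close. It gives the time, the measured TCP pose, the force and the opening at its end, in the units of the state.
- bot.get_obs(): the state, without advancing time (a new reading comes with each control period).
- bot.read_camera(name): name is "side" or "top"; returns (picture, depth): 420x560x3 uint8, red, green, blue; 420x560 float32, m along the optical axis (not along the pixel's ray), 0 where there is no reading.
- bot.camera_info(name): a dict with "camera_matrix" (3x3 intrinsics, pixels), "dist" ([k1, k2, p1, p2, k3] as OpenCV has them; the pictures are not rectified), "rvec" (rotation vector, rad) and "tvec" (3), from world to camera coordinates, as OpenCV has them. Camera axes: x right, y down, z forward; pixel columns grow to the right and rows downward; lengths in m; the calibration is good to about 2 mm. A picture is of the moment at which its call begins. camera_info takes no time and is no camera call.
- bot.hand_in(): hands the job in, once; it reports no verdict.
Trained networks look in the newest picture that a camera, given by its name, has taken for a name from the list of things; names that differ only in an ending like _2 or _b are one class to them, and where a whole thing is asked for, a point or a joint stands for the part that bears it (a point fixed in the world has none). Each returns a list of dicts, best first, with "score" (0 to 1); they miss things now and then, are a little off and sometimes report something else, mostly with a low value. They report only what shows in the picture. A call takes as long as a camera call. They do not tell look-alikes from the thing itself.
- bot.recognise(camera, label): "at" ([x, y, z] in m, in world coordinates, good to about 4 mm: the middle of the surface that is visible of it).
- bot.regions_of(camera, label): "pixels" (420x560 bool, what is visible of it).
The state is a dict: "t": time; "q": joint angles; "joint_vel": joint speeds; "joint_torque": joint torques, N m; "eef_pos": TCP position; "tool_rot": TCP orientation; "contact_force": force on the tool from outside, world axes, zero at the start; "torque": the same for the moment, N m; "gripper_width": opening from 0.0 (shut) to 1.0 (fully open).
Only numpy, scipy, OpenCV 4.12 (cv2) and the standard library are available. Lean on these libraries where they do the work, as an engineer would, in place of code of your own. Each camera call takes 0.05 s, during which the arm holds its last target.

TASK

The heatsink lies on its power module in the tray of the small bonding press: push the tray fully home against its stop, then screw the foot down onto the heatsink by turning only the small inner knob on top of the press clockwise, until the foot clamps it firmly with about 25 N (finger-tight; the module cracks above 40 N), and let go. Do not turn the wider ring round the knob, which sets the depth stop and is already set for this batch, and do not shift the other things on the bench.

Things in the scene. Friction and masses are not known exactly. Their poses are not given: they have to be found in the camera images.
- press: The bonding press, a grey C-frame fixed to the bench. Origin: on the bench straight below the vertical axis of knob, ring and spindle; +x from its open front to its column, +y to its left, z up. Base plate 150 x 112 mm, x = -70 to 80 mm, with tray guides up to 28 mm high along both sides. Column: x = 47 to 79 mm.
- press_arm (a point): Top front edge of the press's arm: 26 mm in front of the spindle axis, 108 mm above the bench. The arm is 48 mm wide, runs back to the column, and spans 86 to 108 mm above the bench; nothing of the press stands higher but ring and knob.
- knob_top (a point): Centre of the inner knob's top face, 144 mm above the bench; does not turn with the knob. Knob: black ribbed cylinder 22 mm across, 18 mm tall (z = 126 to 144 mm), grip it from any side. Clockwise from above lowers the foot 3 mm per rad; self-locking, stays where left. Dry friction 0.15 N m either way; each newton of foot load adds 0.003 N m to the moment (0.225 N m at 25 N while turning).
- ring (a joint): Angle of the outer ring in rad, counter-clockwise from above positive, 0 with its zero mark at the index line; starts within 0.04 of 0 and is to stay there. Knurled light-metal ring round the knob's stem, 46 mm across, 13 mm tall (z = 111 to 124 mm; top 2 mm below the knob's underside, 20 mm below its top). Sets the head's depth stop; held only by a light friction of 0.012 N m.
- barrel (a point): Lower end of the spindle barrel under the arm, 78 mm above the bench, on the spindle axis. Below it hangs the spring-loaded foot, a rubber-faced plate 24 x 38 x 8 mm. Its height is not known: it starts 3 to 8.5 mm above the heatsink's top, different each time, and there is no scale, so the touch must be felt at the knob. From the touch on, each further rad of the knob adds about 40 N.
- tray (a joint): The tray's slide in m: 0 pulled out, 0.055 fully home against its stop; moves along the press's +x with about 1.5 N of friction. The tray is an aluminium plate 142 x 72 x 7 mm, top face 20.5 mm above the bench; on it a black power module (40 x 56 x 8 mm), eight dowel pins 4.4 mm thick round the heatsink, and the pull knob.
- tray_handle (a point): Centre of the top face of the tray's pull knob: an upright black post 16 mm across, standing 32 mm above the tray (z = 20.5 to 52.5 mm), 95 mm in front of (press's -x of) the nest's centre. Moves with the tray.
- nest (a point): Centre of the nest: top face of the power module in the tray, 28.5 mm above the bench. Moves with the tray; lies on the spindle axis when the tray is home. Axes as the press's.
- heatsink: The heatsink: bare metal, eight upright fins, 30 x 45 x 23 mm (x, y, z), 45 g, loose, lying on the module between the dowels with about 1.5 mm of play. Origin: centre of its underside; its top is 51.5 mm above the bench.
- syringe1: Bystander: a paste syringe with a cap, 27 x 124 x 27 mm, lying to the left of the press.
- relay: Bystander: a small box-shaped relay, 12 x 28 x 15 mm, front left of the press.
- terminal_block: Bystander: a four-way screw terminal block, 22 x 36 x 17 mm, close to the left of the press.
- tweezers1: Bystander: dark tweezers, 13 x 126 x 10 mm, lying front left of the press.
- paste_jar1: Bystander: a round jar with a flat white lid, 45 mm across, 37 mm tall, behind the press on its left.
- board_a: Bystander: a small circuit board, 50 x 70 x 9 mm, lying near the front edge of the bench.
Not all that is in view belongs to the job. What is shaped like the heatsink but brown is not meant.

How it is judged:
On the way, in this order (a step that is already met when the one before it is completed fails the run):
1. the tray is pushed fully home against its stop, the foot not yet on the heatsink (value of joint tray above 0.052 m and horizontal distance between heatsink and nest below 0.005 m and angle between heatsink's own z axis and vertical below 0.08 rad and contact force between press and heatsink below 2 N), for 0.2 s.
2. the foot clamps the heatsink with at least 15 N (value of joint tray above 0.052 m and contact force between press and heatsink above 15 N), for 0.3 s.
At the end, for the whole second after the job is handed in: the tray is within 3 mm of fully home, the heatsink lies flat in its nest (within 5 mm of its centre), the foot clamps it with 15 to 40 N, and the outer ring is within 0.17 rad (10 degrees) of its zero (all of step 2 and horizontal distance between heatsink and nest below 0.005 m and angle between heatsink's own z axis and vertical below 0.08 rad and contact force between press and heatsink below 40 N and not (value of joint ring above 0.17 rad or value of joint ring below -0.17 rad) and linear speed of heatsink below 0.01 m/s); the robot touches nothing.
It fails at once if the foot presses on the heatsink with more than 40 N (contact force between press and heatsink above 40 N).
It fails at once if the outer ring is turned more than 0.17 rad (10 degrees) off its setting (value of joint ring above 0.17 rad or value of joint ring below -0.17 rad).
It fails at once if another thing on the bench is shifted by more than 15 mm (distance of any of syringe1, relay, terminal_block, tweezers1, paste_jar1, board_a from where it was at the start of the episode above 0.015 m).
It also fails if it takes over 64 s, if anything falls off the work surface, if the arm or the gripper's body presses on something with over 40 N, if the wrist force passes 120 N, or if a joint passes its speed limit or range.

## Working session

There is one attempt and no reset: what is moved stays moved. The work goes in short steps, Python scripts to look and compute and a tool call to move; the robot and the scene stay as the last step left them, time stands still between calls to the robot, and variables do not carry over. Pictures are saved under pics/ and viewed, and the job is handed in when it is done.

Besides the shell and the picture viewer there is one more tool, called after "Emit:" as name(argument=value, ...) on one line, values as JSON. step_arm: Moves the arm, as the interface text tells. Its arguments: {"type":"object","properties":{"rows":{"type":"array"},"squeeze":{"type":"number"}},"required":["rows"]}

```bash
mkdir -p pics; ls; cat > h.py <<'E'
import numpy as np, cv2
from station import bot
def snap(c,fn):
    p,d=bot.read_camera(c); cv2.imwrite('pics/'+fn,p[:,:,::-1]); return p,d
def w(c,uv,z):
    "pixel + depth -> world"
    i=bot.camera_info(c);K=np.array(i['camera_matrix']);D=np.array(i['dist']);R=cv2.Rodrigues(np.array(i['rvec']))[0];t=np.array(i['tvec']).ravel()
    n=cv2.undistortPoints(np.array(uv,float).reshape(-1,1,2),K,D).reshape(-1,2)
    P=np.c_[n,np.ones(len(n))]*np.array(z).reshape(-1,1)
    return (P-t)@R
def proj(c,P):
    i=bot.camera_info(c)
    return cv2.projectPoints(np.array(P,float).reshape(-1,1,3),np.array(i['rvec']),np.array(i['tvec']),np.array(i['camera_matrix']),np.array(i['dist']))[0].reshape(-1,2)
E
python3 - <<'E'
from h import *
for c in('top','side'):
    snap(c,c+'0.png')
    i=bot.camera_info(c);R=cv2.Rodrigues(np.array(i['rvec']))[0];print(c,-R.T@np.array(i['tvec']).ravel(),R[2])
    for l in ('press_arm','knob_top','ring','tray_handle','nest','heatsink','press','tray','barrel'):
        try:print(c,l,[(np.round(r['at'],4).tolist(),round(r['score'],2)) for r in bot.recognise(c,l)])
        except Exception as e:print(l,e)
print(bot.get_obs())
E
```

```text
pics
top [0.31873795 0.39160551 1.06018977] [ 9.75372262e-02  9.66629548e-04 -9.95231408e-01]
top press_arm [([0.5541, 0.3649, 0.0284], 0.89)]
top knob_top [([0.554, 0.3647, 0.0289], 0.77)]
top ring [([0.5399, 0.3516, 0.1231], 0.56)]
top tray_handle [([0.4455, 0.313, 0.024], 0.89)]
top nest [([0.4467, 0.3109, 0.02], 0.76)]
top heatsink [([0.2802, 0.3863, 0.0073], 0.89), ([0.3655, 0.4374, 0.0092], 0.7), ([0.4889, 0.3318, 0.0391], 0.56)]
top press [([0.5515, 0.3598, 0.0225], 0.83)]
top tray [([0.4403, 0.3092, 0.0226], 0.74)]
top barrel [([0.5508, 0.3636, 0.028], 0.9)]
side [0.00588125 1.05296583 0.45709814] [ 0.49679569 -0.7616607  -0.41601324]
side press_arm []
side knob_top [([0.5549, 0.3719, 0.0439], 0.67)]
side ring [([0.5323, 0.3624, 0.1169], 0.7)]
side tray_handle [([0.454, 0.3257, 0.0222], 0.62)]
side nest []
side heatsink [([0.2764, 0.4018, 0.0142], 0.75), ([0.4889, 0.3425, 0.0457], 0.63)]
side press [([0.5588, 0.3733, 0.0417], 0.92)]
side tray [([0.4532, 0.3285, 0.0166], 0.94), ([0.3683, 0.4461, 0.0033], 0.36)]
side barrel [([0.5569, 0.3751, 0.0363], 0.61)]
{'t': 1.0, 'q': array([-1.39711534,  0.47698077,  0.02240109,  1.5554032 , -0.01151404,
        1.10931839, -0.08308508]), 'joint_vel': array([-1.03444068e-03, -2.01112054e-04,  3.19603869e-05, -1.77855693e-03,
        6.19217852e-04, -5.92792978e-04, -1.42542676e-04]), 'joint_torque': array([ 4.08746919e-04, -5.96332705e+01,  1.60638157e+00, -2.81545526e+01,
        1.24604569e-02,  1.54154539e-03, -3.54901908e-05]), 'eef_pos': array([0.18768854, 0.64839098, 0.23131947]), 'tool_rot': array([-1.24470511e-05,  1.40431493e-01,  9.90090398e-01,  1.01958522e-05]), 'contact_force': array([ 0.00573426,  0.33347129, -0.23378876]), 'torque': array([-0.01529453, -0.06790542,  0.03158109]), 'gripper_width': 0.9976097531304043}
```

View pics/top0.png

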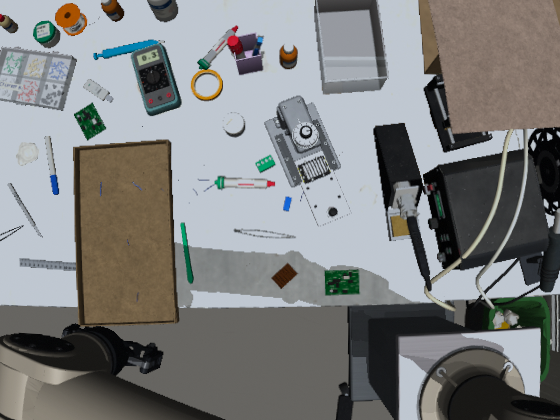

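View pics/side0.png

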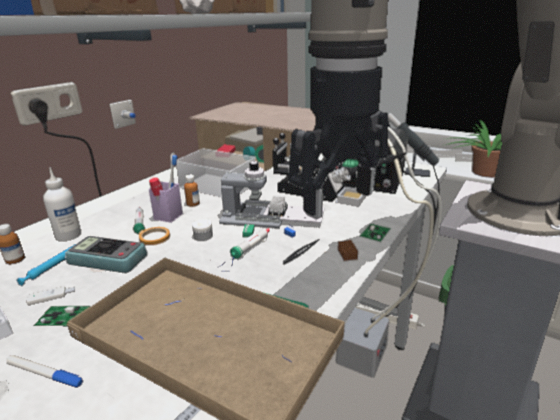

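The top view shows the press with its knob near px (306,131), the heatsink near (316,170) and the tray handle near (332,211). The side view shows the press near (265,195). I'll refine these from depth.

```bash
python3 - <<'E'
from h import *
p,d=snap('top','t1.png')
c=cv2.resize(p[80:240,250:370],None,fx=5,fy=5,interpolation=cv2.INTER_CUBIC)[:, :,::-1]
cv2.imwrite('pics/t1z.png',cv2.resize(c,(450,600)))
vv,uu=np.mgrid[80:240,240:370]
P=w('top',np.c_[uu.ravel(),vv.ravel()],d[80:240,240:370].ravel())
P=np.c_[P,uu.ravel(),vv.ravel()]
print(np.round(P[np.argsort(-P[:,2])[:10]],4))
for lo,hi in((.135,.155),(.113,.130),(.100,.1125),(.045,.06)):
    m=(P[:,2]>lo)&(P[:,2]<hi)
    print(lo,m.sum(),np.round(np.median(P[m],0),4),np.round(P[m].min(0),3),np.round(P[m].max(0),3))
ps,ds=snap('side','s1.png')
c=cv2.resize(ps[150:240,200:340],None,fx=5,fy=5,interpolation=cv2.INTER_CUBIC)[:, :,::-1]
cv2.imwrite('pics/s1z.png',c)
E
```

```text
[[3.1870e-01 3.9160e-01 1.0602e+00 2.4700e+02 1.4100e+02]
 [3.1870e-01 3.9160e-01 1.0602e+00 2.6500e+02 1.5800e+02]
 [3.1870e-01 3.9160e-01 1.0602e+00 3.6500e+02 1.1700e+02]
 [3.1870e-01 3.9160e-01 1.0602e+00 3.5900e+02 1.5700e+02]
 [3.1870e-01 3.9160e-01 1.0602e+00 2.6400e+02 1.9100e+02]
 [3.1870e-01 3.9160e-01 1.0602e+00 2.7600e+02 2.0000e+02]
 [3.1870e-01 3.9160e-01 1.0602e+00 3.4000e+02 1.1500e+02]
 [3.1870e-01 3.9160e-01 1.0602e+00 3.1300e+02 1.6700e+02]
 [3.1870e-01 3.9160e-01 1.0602e+00 2.9500e+02 2.2300e+02]
 [3.1870e-01 3.9160e-01 1.0602e+00 2.6900e+02 1.9800e+02]]
0.135 124 [5.421e-01 3.462e-01 1.435e-01 3.060e+02 1.310e+02] [5.31e-01 3.37e-01 1.35e-01 3.00e+02 1.25e+02] [5.54e-01 3.57e-01 1.46e-01 3.11e+02 1.37e+02]
0.113 372 [5.377e-01 3.482e-01 1.230e-01 3.040e+02 1.360e+02] [5.19e-01 3.22e-01 1.13e-01 2.93e+02 1.20e+02] [5.71e-01 3.69e-01 1.30e-01 3.18e+02 1.47e+02]
0.1 873 [5.840e-01 3.637e-01 1.072e-01 2.950e+02 1.140e+02] [5.12e-01 3.18e-01 1.00e-01 2.79e+02 9.50e+01] [6.24e-01 3.94e-01 1.12e-01 3.20e+02 1.52e+02]
0.045 312 [5.003e-01 3.001e-01 5.110e-02 3.270e+02 1.630e+02] [3.96e-01 2.10e-01 4.50e-02 2.77e+02 8.00e+01] [6.69e-01 3.99e-01 6.00e-02 3.69e+02 2.15e+02]
```

View pics/t1z.png

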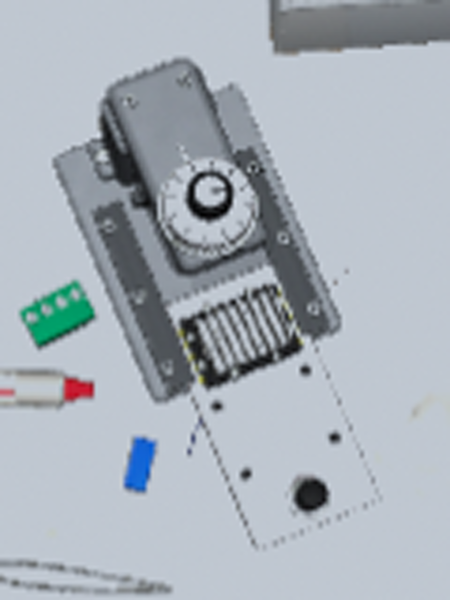

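View pics/s1z.png

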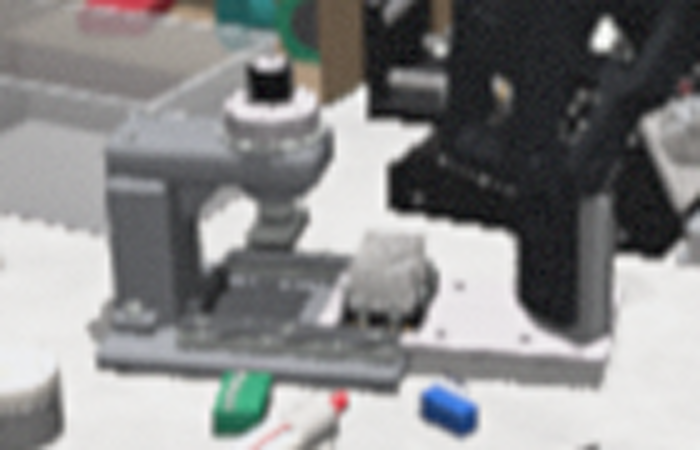

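```bash
cat >> h.py <<'E'
def wz(c,uv,z):
    a=w(c,[uv],[0.5])[0]; b=w(c,[uv],[1.0])[0]
    return a+(b-a)*(z-a[2])/(b[2]-a[2])
E
python3 - <<'E'
from h import *
k=wz('top',(305.9,131),.144); print('knob',k, 'zoom',wz('top',(250+211/3.75,80+194/3.75),.144))
h=wz('top',(332.7,210.9),.0525);print('handle',h)
hs=wz('top',(250+241/3.75,80+330/3.75),.0515);print('hs',hs)
v=k-h;print('yaw',np.arctan2(v[1],v[0]),np.hypot(v[0],v[1]))
v=k-hs;print('yaw',np.arctan2(v[1],v[0]),np.hypot(v[0],v[1]))
print(proj('side',[k,h,hs]))
a=wz('side',(200+269/5,150+60/5),.144);print('side knob',a)
for l in('knob','x'):pass
# base edges from depth? guide lines
g1=wz('top',(250+53/3.75,80+158/3.75),.02);g2=wz('top',(250+160/3.75,80+398/3.75),.02);v=g1-g2;print(np.arctan2(v[1],v[0]),np.hypot(*v[:2]))
g1=wz('top',(250+237/3.75,80+87/3.75),.02);g2=wz('top',(250+338/3.75,80+330/3.75),.02);v=g1-g2;print(np.arctan2(v[1],v[0]),np.hypot(*v[:2]))
print(2*np.arctan2(.99009,.14043))
E
```

```text
knob [0.5425522  0.34617974 0.144     ] zoom [0.54117632 0.3455482  0.144     ]
handle [0.40408658 0.29280723 0.0525    ]
hs [0.48991938 0.32684139 0.0515    ]
yaw 0.36790662035317573 0.14839593550970565
yaw 0.35210880327916344 0.05607303454334685
[[253.7216078  162.03539845]
 [316.17830696 201.51027517]
 [278.01058134 199.50949108]]
side knob [0.54253729 0.34588917 0.144     ]
0.3957182685447257 0.14572831717507603
0.35782257904164205 0.14691111013070227
2.8598010723289105
```

Emit:
step_arm(rows=[18, -37, 0, 0.065, 0, 18, -37, 0, 0.065, 0, 18, -37, 0, 0.065, 0, 18, -37, 0, 0.065, 0, 18, -37, 0, 0.065, 0, 18, -37, 0, 0.065, 0, 18, -37, 0, 0.065, 0, 18, -37, 0, 0.065, 0, 18, -37, 0, 0.065, 0, 18, -35, 0, 0.065, 0, 0, 0, 0, 0, 0, 0, 0, 0, 0, 0])

```text
t: 2.3
eef_pos: [0.3681, 0.2799, 0.2316]
tool_rot: [0.0, -0.182, 0.983, 0.0]
contact_force: [-0.2, 0.1, 0.1]
gripper_width: -0.0
```

```bash
python3 - <<'E'
from h import *
o=bot.get_obs();print(o)
E
```

```text
{'t': 2.3, 'q': array([-0.85299596,  0.12226096,  0.07412223,  2.0480594 , -0.01127053,
        0.97086766,  1.16312168]), 'joint_vel': array([-0.02773289,  0.01211739, -0.0327227 , -0.01284223, -0.00304867,
       -0.00104972, -0.00539936]), 'joint_torque': array([  1.56077631, -34.58116651,   1.7928056 , -25.49273372,
         0.18064879,   0.07139351,   0.15048965]), 'eef_pos': array([0.36812053, 0.27992122, 0.2316153 ]), 'tool_rot': array([ 2.40959053e-04, -1.81682362e-01,  9.83357185e-01,  3.27394162e-04]), 'contact_force': array([-0.23531899,  0.10921731,  0.11113318]), 'torque': array([-0.00971531,  0.03952556, -0.03042354]), 'gripper_width': -8.79964016774957e-05}
```

Emit:
step_arm(rows=[0, 0, -40, 0, 0, 0, 0, -40, 0, 0, 0, 0, -40, 0, 0, 0, 0, -40, 0, 0, 0, 0, -33, 0, 0, 0, 0, 0, 0, 0, 0, 0, 0, 0, 0])

```text
t: 3.0
eef_pos: [0.3672, 0.2814, 0.0385]
tool_rot: [-0.001, -0.184, 0.983, -0.0]
contact_force: [-0.6, 1.3, -0.4]
gripper_width: -0.001
```

```bash
python3 - <<'E'
from h import *
o=bot.get_obs();print(o['eef_pos'],o['contact_force'],o['tool_rot'])
p,d=snap('top','t2.png');q,_=snap('side','s2.png')
cv2.imwrite('pics/z2.png',np.hstack([cv2.resize(p[80:240,250:370],(390,520)),cv2.resize(q[120:240,200:320],(400,520))])[:,:,::-1])
E
```

```text
[0.36721311 0.28142488 0.03848234] [-0.60941673  1.31201676 -0.4042293 ] [-5.11034575e-04 -1.83703548e-01  9.82981557e-01 -5.77829761e-05]
```

View pics/z2.png

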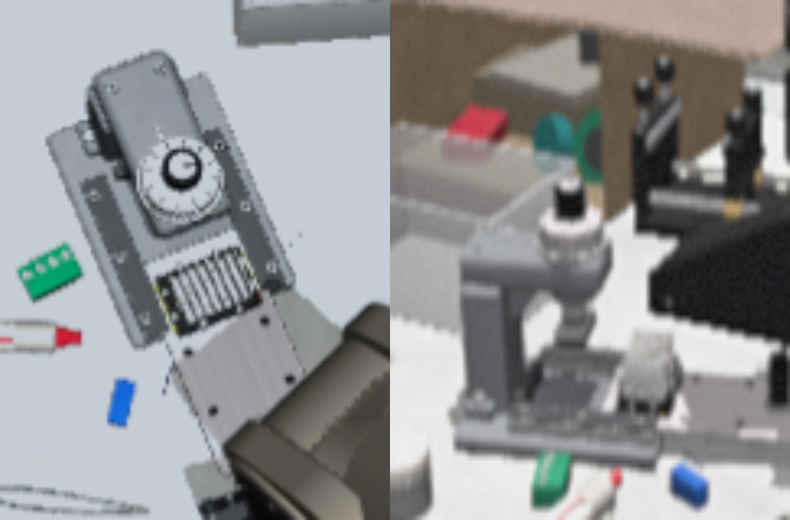

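Emit:
step_arm(rows=[4.7, 1.8, 0, 0, 0, 4.7, 1.8, 0, 0, 0, 4.7, 1.8, 0, 0, 0, 4.7, 1.8, 0, 0, 0, 4.7, 1.8, 0, 0, 0, 4.7, 1.8, 0, 0, 0, 4.7, 1.8, 0, 0, 0, 4.7, 1.8, 0, 0, 0, 4.7, 1.8, 0, 0, 0, 4.7, 1.8, 0, 0, 0])

```text
t: 4.1
eef_pos: [0.415, 0.2985, 0.0382]
tool_rot: [-0.0, -0.183, 0.983, -0.0]
contact_force: [-2.3, 0.3, 0.8]
gripper_width: -0.001
```

Emit:
step_arm(rows=[3.7, 1.45, 0, 0, 0, 3.7, 1.45, 0, 0, 0])

```text
t: 4.3
eef_pos: [0.4223, 0.3014, 0.0382]
tool_rot: [-0.0, -0.183, 0.983, -0.0]
contact_force: [-2.2, -0.4, 0.8]
gripper_width: -0.0
```

Emit:
step_arm(rows=[2.8, 1.1, 0, 0, 0, 2.8, 1.1, 0, 0, 0])

```text
t: 4.5
eef_pos: [0.4278, 0.3036, 0.0382]
tool_rot: [-0.0, -0.183, 0.983, -0.0]
contact_force: [-1.6, -0.9, -0.3]
gripper_width: 0.002
```

Emit:
step_arm(rows=[1.9, 0.75, 0, 0, 0, 1.9, 0.75, 0, 0, 0])

```text
t: 4.7
eef_pos: [0.4315, 0.305, 0.0383]
tool_rot: [-0.0, -0.183, 0.983, -0.0]
contact_force: [-1.2, -0.4, 0.3]
gripper_width: 0.002
```

Emit:
step_arm(rows=[1.9, 0.75, 0, 0, 0, 0.9, 0.35, 0, 0, 0])

```text
t: 4.9
eef_pos: [0.4345, 0.3061, 0.0383]
tool_rot: [-0.0, -0.183, 0.983, -0.0]
contact_force: [-0.8, -0.5, -0.7]
gripper_width: -0.002
```

Emit:
step_arm(rows=[0.9, 0.35, 0, 0, 0, 0.9, 0.35, 0, 0, 0])

```text
t: 5.1
eef_pos: [0.4361, 0.3068, 0.0383]
tool_rot: [-0.0, -0.183, 0.983, -0.0]
contact_force: [-1.0, -0.5, -0.7]
gripper_width: -0.002
```

```bash
python3 - <<'E'
from h import *
p,d=snap('top','t3.png');q,_=snap('side','s3.png')
cv2.imwrite('pics/z3.png',np.hstack([cv2.resize(p[80:240,250:370],(390,520)),cv2.resize(q[120:240,200:320],(400,520))])[:,:,::-1])
E
```

```text
(no output)
```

View pics/z3.png

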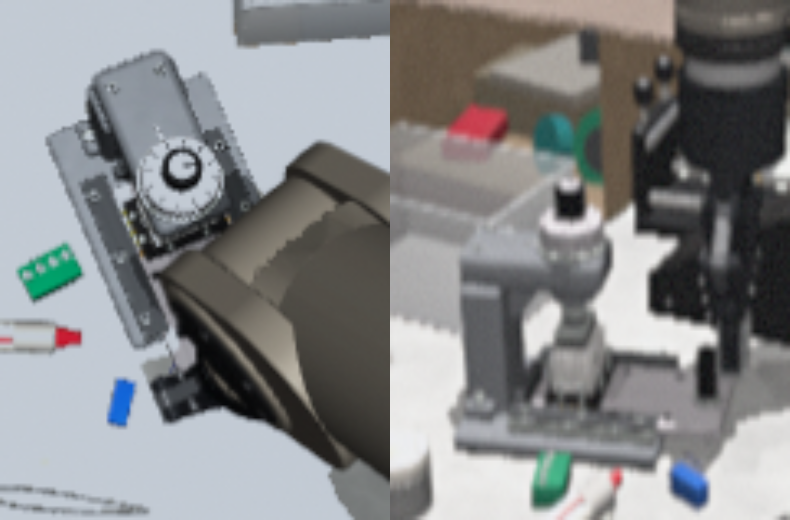

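The tray is nearly home: in the side crop the heatsink is under the foot at about (580,360). I'll keep going until I feel the stop.

Emit:
step_arm(rows=[0.9, 0.35, 0, 0, 0, 0.9, 0.35, 0, 0, 0])

```text
t: 5.4
eef_pos: [0.4379, 0.3075, 0.0383]
tool_rot: [-0.0, -0.183, 0.983, -0.0]
contact_force: [-1.3, -0.9, -0.0]
gripper_width: 0.002
```

Emit:
step_arm(rows=[0.9, 0.35, 0, 0, 0, 0.9, 0.35, 0, 0, 0])

```text
t: 5.6
eef_pos: [0.4386, 0.3077, 0.0381]
tool_rot: [-0.001, -0.183, 0.983, -0.0]
contact_force: [-7.8, -1.9, 4.8]
gripper_width: -0.0
```

Emit:
step_arm(rows=[0.9, 0.35, 0, 0, 0, 0.9, 0.35, 0, 0, 0])

```text
t: 5.8
eef_pos: [0.4386, 0.3077, 0.038]
tool_rot: [-0.003, -0.183, 0.983, -0.001]
contact_force: [-11.7, -3.7, 10.1]
gripper_width: -0.005
```

Emit:
step_arm(rows=[0, 0, 0, 0, 0, 0, 0, 0, 0, 0, -9, -3.5, 0, 0, 0, -14, -5, 0, 0, 0, -14, -5, 0, 0, 0, 0, 0, 40, 0, 0, 0, 0, 40, 0, 0, 0, 0, 40, 0, 0, 0, 0, 40, 0, 0.3, 0, 0, 30, 0, 0.55, 0, 0, 0, 0, 0.55, 0, 0, 0, 0, 0.55])

```text
t: 7.0
eef_pos: [0.4051, 0.2956, 0.2289]
tool_rot: [0.001, -0.183, 0.983, 0.001]
contact_force: [-0.2, 0.0, -0.5]
gripper_width: 0.55
```

```bash
python3 - <<'E'
from h import *
p,d=snap('top','t4.png');q,_=snap('side','s4.png')
cv2.imwrite('pics/z4.png',np.hstack([cv2.resize(p[80:240,250:370],(390,520)),cv2.resize(q[120:240,200:320],(400,520))])[:,:,::-1])
o=bot.get_obs();print(o['eef_pos'],o['contact_force'],o['q'],o['torque'],o['gripper_width'])
E
```

```text
[0.40409458 0.2948628  0.22723154] [-0.28633951 -0.74872727  0.09833331] [-0.82790451  0.19316144  0.0829559   1.97386857 -0.01901737  0.9766279
  1.20300398] [-0.01452305  0.01657223  0.02519568] 0.5524024399855402
```

View pics/z4.png

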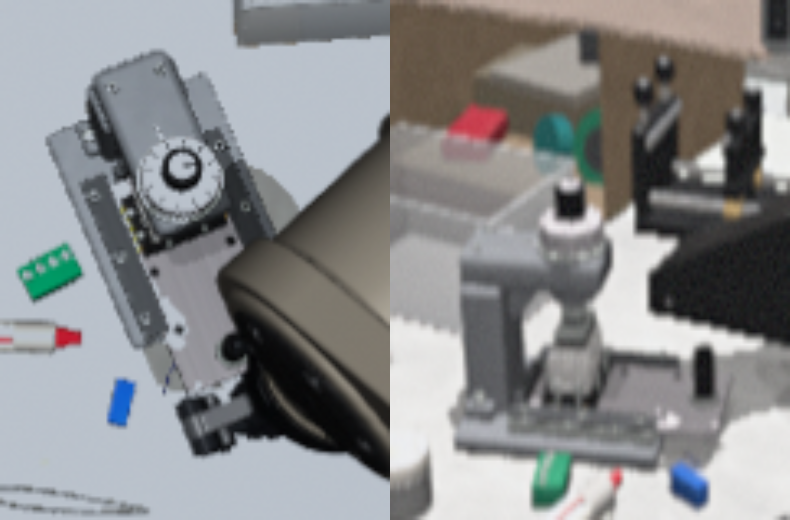

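Emit:
step_arm(rows=[13.8, 5.1, 0, 0.14, 0.5, 13.8, 5.1, 0, 0.14, 0.5, 13.8, 5.1, 0, 0.14, 0.5, 13.8, 5.1, 0, 0.14, 0.5, 13.8, 5.1, 0, 0.14, 0.5, 13.8, 5.1, 0, 0.14, 0.5, 13.8, 5.1, 0, 0.14, 0.5, 13.8, 5.1, 0, 0.14, 0.5, 13.8, 5.1, 0, 0.14, 0.5, 13.8, 5.1, 0, 0.14, 0.5, 0, 0, 0, 0, 0.5, 0, 0, 0, 0, 0.5])

```text
t: 8.3
eef_pos: [0.5418, 0.3458, 0.2266]
tool_rot: [0.001, 0.772, -0.635, -0.001]
contact_force: [-0.4, 0.3, -0.0]
gripper_width: 0.5
```

```bash
python3 - <<'E'
from h import *
h=wz('top',(322,186.5),.0525);v=np.array([.542,.346])-h[:2];print('handle-axis',np.hypot(*v),np.arctan2(v[1],v[0]))
q,_=snap('side','s5.png')
cv2.imwrite('pics/z5.png',cv2.resize(q[80:240,180:340],(600,600))[:,:,::-1])
o=bot.get_obs();print(o['eef_pos'],o['contact_force'],o['q'],o['tool_rot'],o['gripper_width'])
print(proj('side',[o['eef_pos'],[.542,.346,.144]]))
E
```

```text
handle-axis 0.09540924927651026 0.3577577055377834
[0.54156778 0.34591893 0.22701404] [-0.49203558  0.90967081 -1.43396565] [-0.58240509  0.43260269 -0.11269916  1.63378726  0.05310975  1.08059803
  2.62607057] [ 1.14041086e-03  7.72394609e-01 -6.35141808e-01 -3.88800430e-04] 0.4969840581460544
[[252.2776839  127.25689567]
 [253.95729283 162.05159183]]
```

View pics/z5.png

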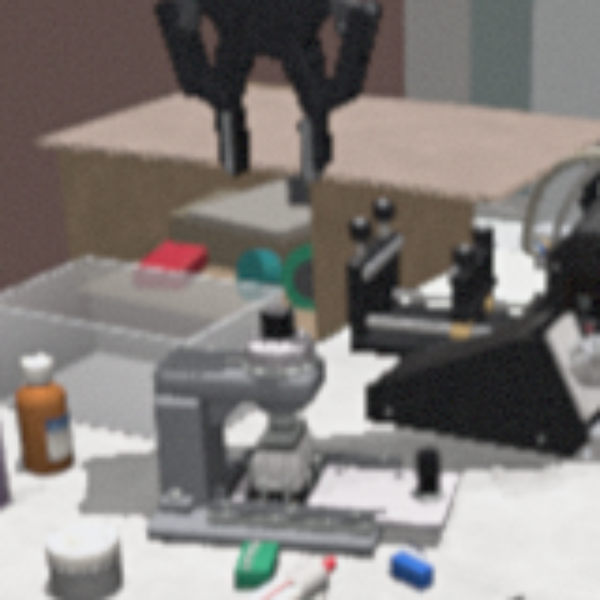

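Emit:
step_arm(rows=[0, 0, -35, 0, 0.5, 0, 0, -35, 0, 0.5, 0, 0, -18, 0, 0.5, 0, 0, -4, 0, 0.5, 0, 0, -4, 0, 0.5, 0, 0, 0, 0, 0.5, 0, 0, 0, 0, 0.5])

```text
t: 9.05
eef_pos: [0.5431, 0.3469, 0.1336]
tool_rot: [-0.001, 0.773, -0.634, 0.0]
contact_force: [-0.5, -0.1, 0.2]
gripper_width: 0.498
```

```bash
python3 - <<'E'
from h import *
q,_=snap('side','s6.png')
cv2.imwrite('pics/z6.png',cv2.resize(q[110:210,200:320],(720,600))[:,:,::-1])
o=bot.get_obs();print(o['eef_pos'],o['contact_force'],o['torque'],o['joint_torque'],o['gripper_width'])
E
```

```text
[0.54310397 0.34685399 0.13360925] [-0.69035031 -1.29558467  0.19778808] [ 0.0253065  -0.01065664 -0.02128964] [-5.08474780e-02 -5.90073967e+01 -3.38390116e-01 -2.44634753e+01
  8.67155817e-03  2.02738920e-03 -5.70103439e-03] 0.5034445250684425
```

View pics/z6.png

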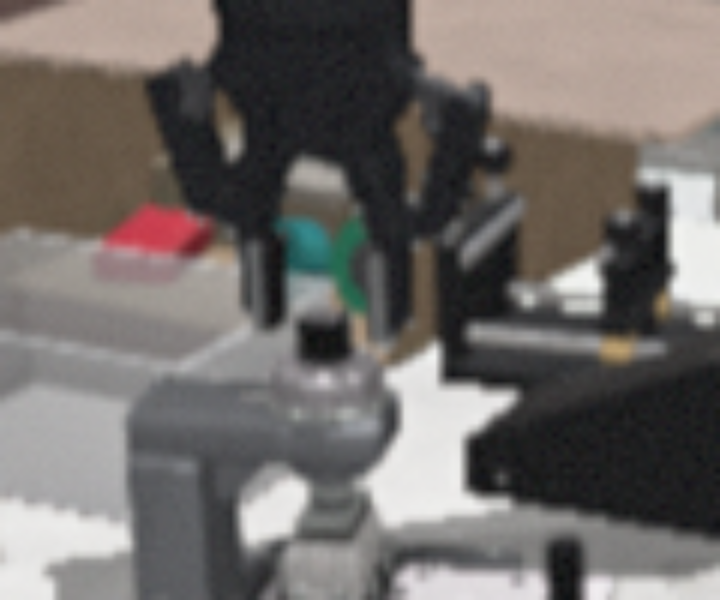

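Emit:
step_arm(rows=[-1, -0.8, -3, 0, 0.5, 0, 0, 0, 0, 0.35, 0, 0, 0, 0, 0.2, 0, 0, 0, 0, 0, 0, 0, 0, 0, 0, 0, 0, 0, 0, 0, 0, 0, 0, 0, 0], squeeze=40)

```text
t: 9.8
eef_pos: [0.545, 0.3461, 0.1303]
tool_rot: [-0.003, 0.773, -0.634, 0.002]
contact_force: [9.7, 2.3, -3.2]
gripper_width: 0.232
```

```bash
cat >o.py <<'E'
from h import *
o=bot.get_obs();print(o['t'],o['eef_pos'],o['contact_force'],o['torque'],o['joint_torque'],o['gripper_width'],o['q'][6],2*np.arctan2(o['tool_rot'][2],o['tool_rot'][1]))
E
python3 o.py;python3 - <<'E'
from h import *
q,_=snap('side','s7.png')
cv2.imwrite('pics/z7.png',cv2.resize(q[110:210,200:320],(720,600))[:,:,::-1])
E
```

```text
9.8 [0.54500508 0.34612016 0.13031468] [ 9.73721084  2.32946725 -3.17220483] [ 0.52299607 -1.7022225  -0.00821475] [-1.72710724e+00 -6.03835201e+01 -2.23040365e+00 -2.07268971e+01
 -9.23332181e-01  2.37837352e+00 -1.91985170e-02] 0.23168350290528722 2.6141850584883466 -1.374622632738678
```

View pics/z7.png

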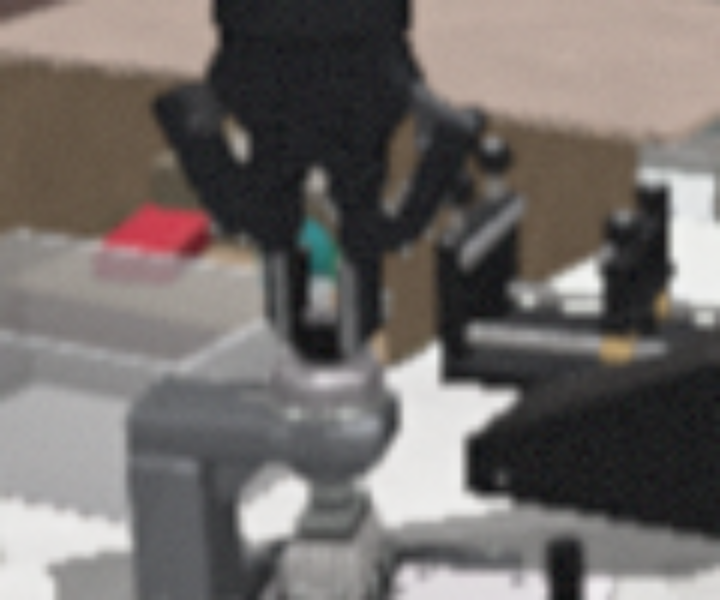

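Emit:
step_arm(rows=[1.5, 0.4, 0, 0, 0, 1.5, 0.4, 0, 0, 0, 0, 0, 0, 0, 0])

```text
t: 10.15
eef_pos: [0.5452, 0.3462, 0.1302]
tool_rot: [-0.0, 0.773, -0.634, 0.0]
contact_force: [1.9, -1.4, 6.7]
gripper_width: 0.234
```

```bash
python3 o.py
```

```text
10.15 [0.54520939 0.34623937 0.13023549] [ 1.93890702 -1.35908003  6.67270167] [-0.36309112 -0.05076211 -0.02286026] [-1.09556727e+00 -5.61285818e+01 -1.31058387e+00 -2.27183408e+01
 -3.61505784e-01 -1.48256212e-01  1.04199123e-02] 0.234019216126446 2.6163559373258387 -1.3739429288258238
```

Emit:
step_arm(rows=[0, 0, 0, -0.08, 0, 0, 0, 0, -0.08, 0, 0, 0, 0, -0.08, 0])

```text
t: 10.45
eef_pos: [0.5449, 0.3463, 0.1302]
tool_rot: [0.0, -0.691, 0.723, -0.0]
contact_force: [1.5, -2.0, 4.9]
gripper_width: 0.237
```

```bash
python3 o.py
```

```text
10.45 [0.54488578 0.34627359 0.13023118] [ 1.49862607 -1.99878546  4.91908057] [-0.31217505  0.11210339  0.13257117] [  0.15766706 -55.93322039  -0.64255748 -22.99143791  -0.15066539
  -0.38290165   0.7787339 ] 0.23717816792667495 2.4045291980764474 4.666446028631669
```

Emit:
step_arm(rows=[0, 0, 0, -0.08, 0, 0, 0, 0, -0.08, 0, 0, 0, 0, -0.08, 0])

```text
t: 10.75
eef_pos: [0.5446, 0.3463, 0.1302]
tool_rot: [0.0, -0.599, 0.801, -0.0]
contact_force: [-0.5, -1.2, 6.7]
gripper_width: 0.238
```

```bash
python3 o.py
```

```text
10.75 [0.54455787 0.34631386 0.13019817] [-0.5459538  -1.18553403  6.73257051] [-0.31233325  0.28943393  0.1553003 ] [ 3.74428835e-01 -5.54788256e+01  4.78222612e-01 -2.31507182e+01
 -2.27934856e-02 -5.70320114e-01  7.74024278e-01] 0.23756312637182195 2.1958683273785686 4.426566461739226
```

Emit:
step_arm(rows=[0, 0, 0, -0.08, 0, 0, 0, 0, -0.08, 0])

```text
t: 10.95
eef_pos: [0.5443, 0.3464, 0.1302]
tool_rot: [-0.0, -0.533, 0.846, 0.0]
contact_force: [-1.3, -1.4, 6.5]
gripper_width: 0.24
```

```bash
python3 o.py; python3 - <<'E'
from h import *
p,d=snap('top','t8.png');q,_=snap('side','s8.png')
cv2.imwrite('pics/z8.png',np.hstack([cv2.resize(p[80:240,250:370],(390,520)),cv2.resize(q[120:240,200:320],(400,520))])[:,:,::-1])
E
```

```text
10.95 [0.54432842 0.34643769 0.13017916] [-1.29030655 -1.35244337  6.48564738] [-0.28493388  0.39393818  0.11725217] [  0.59276836 -55.17923355   1.25296511 -23.20795476   0.06878866
  -0.66614812   0.77241462] 0.23986841482546326 2.0571268515385333 4.266837767800762
```

View pics/z8.png

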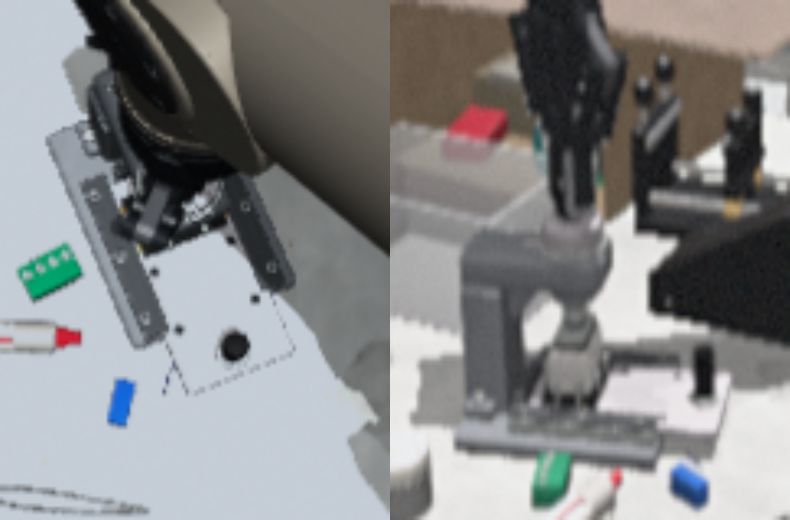

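Emit:
step_arm(rows=[0, 0, 0, -0.08, 0, 0, 0, 0, -0.08, 0, 0, 0, 0, -0.08, 0])

```text
t: 11.35
eef_pos: [0.5441, 0.3466, 0.1302]
tool_rot: [-0.0, -0.428, 0.904, 0.0]
contact_force: [-2.0, -1.8, 7.6]
gripper_width: 0.238
```

```bash
python3 o.py
```

```text
11.35 [0.54407725 0.34662837 0.13018068] [-1.96188909 -1.7806596   7.64054667] [-0.19759827  0.54563385  0.17199138] [  1.00099962 -54.75613832   2.44254872 -23.21034908   0.21083083
  -0.76170919   0.77100584] 0.2378237936967211 1.8493722552770036 4.026990484054805
```

Emit:
step_arm(rows=[0, 0, 0, -0.08, 0, 0, 0, 0, -0.08, 0])

```text
t: 11.55
eef_pos: [0.544, 0.3468, 0.1302]
tool_rot: [-0.0, -0.355, 0.935, 0.0]
contact_force: [-1.9, -0.5, 6.7]
gripper_width: 0.232
```

```bash
python3 o.py
```

```text
11.55 [0.54396902 0.34682474 0.13022617] [-1.92364881 -0.49202231  6.74768185] [-0.15387408  0.53037525  0.13394447] [  1.22337408 -54.49433684   3.23537216 -23.15581799   0.2958916
  -0.79096634   0.7670521 ] 0.23163966048149057 1.7112119678701385 3.867087338406604
```

Emit:
step_arm(rows=[0, 0, 0, -0.08, 0, 0, 0, 0, -0.08, 0])

```text
t: 11.75
eef_pos: [0.5438, 0.3469, 0.1302]
tool_rot: [-0.0, -0.279, 0.96, 0.0]
contact_force: [-3.0, -0.1, 6.4]
gripper_width: 0.235
```

```bash
python3 o.py
```

```text
11.75 [0.54384225 0.34693733 0.13017754] [-2.98790981 -0.06954512  6.44063148] [-0.05195427  0.60678712  0.18896148] [  1.47873748 -54.25235868   4.03405577 -23.05331647   0.38225166
  -0.79269396   0.76469377] 0.2351191719112502 1.5734067191890717 3.707189756578929
```

Emit:
step_arm(rows=[0, 0, 0, -0.08, 0, 0, 0, 0, -0.08, 0])

```text
t: 11.95
eef_pos: [0.5438, 0.3472, 0.1302]
tool_rot: [-0.0, -0.202, 0.979, 0.001]
contact_force: [-2.3, 0.2, 7.4]
gripper_width: 0.235
```

```bash
python3 o.py
```

```text
11.95 [0.54376463 0.34717573 0.13020245] [-2.34901905  0.15132542  7.38449263] [0.03256787 0.63749851 0.18574986] [  1.74208894 -54.03015375   4.83861297 -22.90322185   0.46040632
  -0.76641591   0.75147483] 0.2352253537675263 1.4359751077252696 3.5474057716847294
```

Emit:
step_arm(rows=[0, 0, 0, -0.08, 0, 0, 0, 0, -0.08, 0])

```text
t: 12.15
eef_pos: [0.5437, 0.3474, 0.1302]
tool_rot: [-0.0, -0.123, 0.992, 0.001]
contact_force: [-2.9, -0.2, 7.8]
gripper_width: 0.238
```

```bash
python3 o.py
```

```text
12.15 [0.54370056 0.34740973 0.1302038 ] [-2.92290061 -0.23948969  7.78813351] [0.16434597 0.64621719 0.20624921] [  1.99628659 -53.8289988    5.63715309 -22.70730257   0.52789109
  -0.71242483   0.73052477] 0.23776354433880223 1.2989332382044623 3.3876506657058543
```

Emit:
step_arm(rows=[0, 0, 0, -0.08, 0, 0, 0, 0, -0.08, 0])

```text
t: 12.35
eef_pos: [0.5437, 0.3476, 0.1302]
tool_rot: [-0.0, -0.043, 0.999, 0.001]
contact_force: [-2.2, 0.3, 6.9]
gripper_width: 0.237
```

```bash
python3 o.py
```

```text
12.35 [0.54369185 0.34763188 0.13022852] [-2.20816769  0.2728539   6.9229982 ] [0.24323064 0.57509319 0.19484542] [  2.23215982 -53.65088582   6.42359018 -22.46803701   0.58790149
  -0.6328666    0.70937237] 0.23703111559021575 1.1622230959416373 3.2278092903228366
```

Emit:
step_arm(rows=[0, 0, 0, -0.08, 0, 0, 0, 0, -0.08, 0])

```text
t: 12.55
eef_pos: [0.5437, 0.3479, 0.1302]
tool_rot: [-0.0, 0.037, 0.999, 0.001]
contact_force: [-2.9, 0.5, 6.6]
gripper_width: 0.236
```

```bash
python3 o.py
```

```text
12.55 [0.54366607 0.34785941 0.1302069 ] [-2.87791031  0.52898519  6.56460512] [0.37089504 0.52503951 0.18807266] [  2.44377673 -53.49561095   7.19548255 -22.18824327   0.64065959
  -0.52992716   0.68818096] 0.2361006100749307 1.0259720302626631 3.0680341403654614
```

```bash
python3 - <<'E'
from h import *
for i in range(8):
    p,d=bot.read_camera('side');o=bot.get_obs();print(o['t'],o['torque'],o['joint_torque'][6])
cv2.imwrite('pics/z9.png',cv2.resize(p[150:240,210:320],(733,600))[:,:,::-1])
E
```

```text
12.6 [0.4180617  0.67092072 0.1095415 ] 0.025729861808940768
12.65 [0.3145373  0.52599262 0.02512836] -0.6370772235095501
12.7 [0.36558735 0.56326254 0.01171231] -0.19724810030311346
12.75 [0.348532   0.60150202 0.02534859] -0.051980369025841355
12.8 [0.38158909 0.53133482 0.01601076] -0.019361709128133953
12.85 [0.30146275 0.58363061 0.05869352] -0.013760662113782018
12.9 [ 0.37028201  0.51707605 -0.01136095] -0.014124499575700611
12.95 [ 0.38373956  0.57748359 -0.03826676] -0.014925478608347476
```

View pics/z9.png

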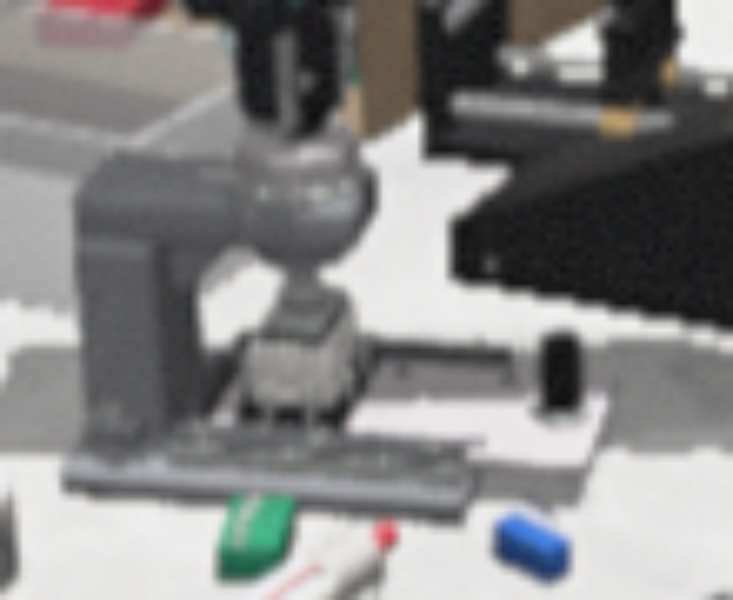

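Emit:
step_arm(rows=[0, 0, 0, -0.025, 0])

```text
t: 13.05
eef_pos: [0.5437, 0.3479, 0.1302]
tool_rot: [-0.001, 0.048, 0.999, 0.001]
contact_force: [-3.9, 0.2, 6.5]
gripper_width: 0.237
```

```bash
python3 o.py
```

```text
13.05 [0.54370458 0.34789692 0.13018712] [-3.85413768  0.20400866  6.53977162] [0.39241061 0.5709479  0.21970959] [  1.9122047  -53.27048779   7.60779887 -22.12285817   0.53773396
  -0.53043969   0.23878754] 0.2366152297283927 1.0072367912472688 3.0459574660062216
```

Emit:
step_arm(rows=[0, 0, 0, -0.025, 0])

```text
t: 13.15
eef_pos: [0.5437, 0.3479, 0.1302]
tool_rot: [-0.001, 0.061, 0.998, 0.001]
contact_force: [-3.7, 0.5, 7.3]
gripper_width: 0.236
```

```bash
python3 o.py
```

```text
13.15 [0.54368334 0.347946   0.13020224] [-3.65217773  0.53346568  7.29416308] [0.36714675 0.51652582 0.25208576] [  1.90304831 -53.21587801   7.74934083 -22.07117915   0.52175313
  -0.51465232   0.07607825] 0.2356214157374396 0.9854522975835545 3.0204231806673927
```

Emit:
step_arm(rows=[0, 0, 0, -0.025, 0])

```text
t: 13.25
eef_pos: [0.5437, 0.348, 0.1302]
tool_rot: [-0.0, 0.073, 0.997, 0.001]
contact_force: [-1.6, 0.5, 6.3]
gripper_width: 0.23
```

```bash
python3 o.py
```

```text
13.25 [0.54372247 0.34795234 0.13022086] [-1.5994974   0.52690193  6.26663071] [0.44115704 0.5415089  0.25163263] [  1.90506198 -53.17916393   7.86771119 -22.02414751   0.52387001
  -0.49648946   0.06065949] 0.22972245892974286 0.9642117797304366 2.995362792759173
```

Emit:
step_arm(rows=[0, 0, 0, 0, 0.35, 0, 0, 0, 0, 0.45, 0, 0, 0, 0, 0.5, 0, 0, 5, 0, 0.5, 0, 0, 30, 0, 0.5, 0, 0, 40, 0, 0.5, -20, -20, 40, 0, 0.5, -45, 0, 30, 0, 0.5, -45, 0, 0, 0, 0.5, -45, 0, 0, 0, 0.5, 0, 0, 0, 0, 0.5])

```text
t: 14.35
eef_pos: [0.3874, 0.3268, 0.2721]
tool_rot: [-0.002, 0.07, 0.998, 0.0]
contact_force: [0.7, 0.3, -0.3]
gripper_width: 0.499
```

```bash
python3 o.py; python3 - <<'E'
from h import *
p,d=snap('top','t10.png');q,_=snap('side','s10.png')
cv2.imwrite('pics/z10.png',np.hstack([cv2.resize(p[90:190,260:350],(468,520)),cv2.resize(q[150:225,210:270],(330,520))])[:,:,::-1])
cv2.imwrite('pics/t10f.png',p[:,:,::-1])
E
```

```text
14.35 [0.38738795 0.32681074 0.2721481 ] [ 0.65308637  0.30914825 -0.3343987 ] [ 0.00152564 -0.05468801 -0.01602029] [ -0.50770719 -37.77341008   1.94119267 -26.58419967   0.12632287
   0.18319267  -0.73009226] 0.4985711042638772 0.6811801094311963 3.000478599942789
```

View pics/z10.png

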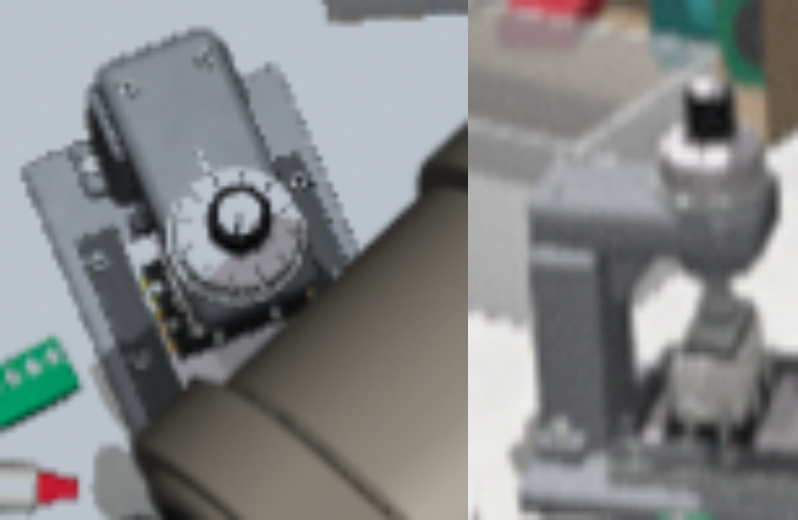

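View pics/t10f.png

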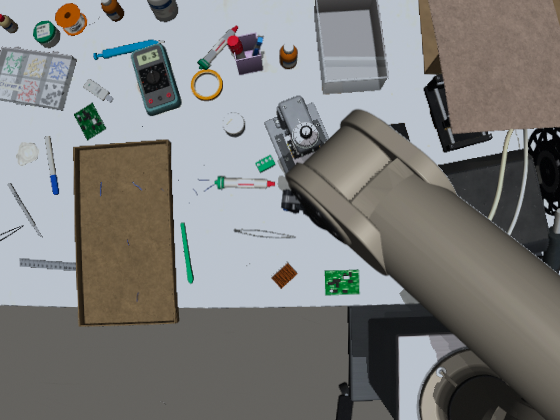

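```bash
python3 - <<'E'
import cv2,numpy as np
a=cv2.imread('pics/t1.png')[110:158,282:330];b=cv2.imread('pics/t10.png')[110:158,282:330]
cv2.imwrite('pics/cmp.png',cv2.resize(np.hstack([a,b]),(800,400),interpolation=cv2.INTER_CUBIC))
E
```

```text
(no output)
```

View pics/cmp.png

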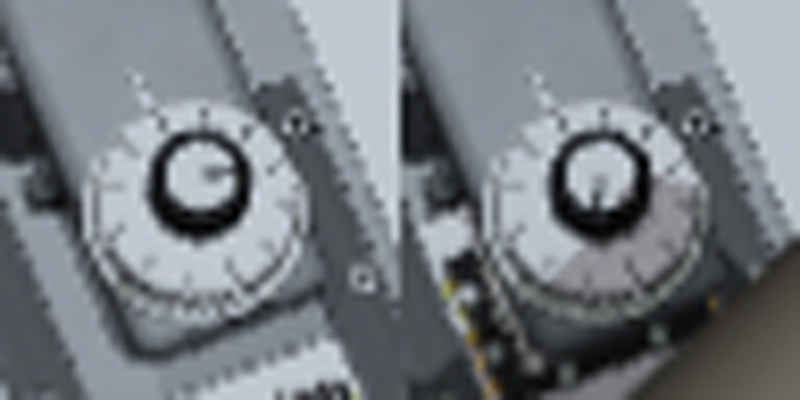

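The ring's ticks and index line sit where they were. The knob's mark turned by about 108°, which is 1.9 rad and matches the commanded turn. I'm handing in.

```bash
python3 -c "
from station import bot
print(bot.hand_in())"
```

```text
the job is handed in; nothing more can be done
None
```

I pushed the tray home and turned only the inner knob, about 1.9 rad clockwise. The foot now clamps the heatsink with an estimated 25–30 N. I then let go, backed the arm off and handed the job in at about 14.5 s; the hand-in gives no verdict.

- **Tray:** I pushed it until the force jumped from about 1 N to about 12 N along the slide. The handle then measured 95.4 mm in front of the spindle axis, against 95 mm expected. I did not measure the tray again after clamping, because the arm blocked the top view; the side view looked right.
- **Clamping force:** The two estimates differ somewhat, but both lie within 15–40 N.
  - The touch came at about 1.25 rad. The angle turned since then and the last joint's torque trend both give about 25 N.
  - The noisier wrist moment during the last slow turns averaged about 0.24 N m, which gives about 30 N.
  - While still turning, before those last steps, the wrist moment had read lower (about 13 N against 22 N from the joint torque), so the exact force is uncertain by several newtons.
- **Ring:** Its ticks sit in the same place in the top pictures from before and after, so it shows no visible turn.
- **Heatsink and bench:** In the side picture the heatsink sits straight under the foot. The other things that show in the last top picture look unmoved.
- **Robot:** The wrist force was near zero after release, with the gripper clear of the press.

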